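# Show the spare key in the lever-lid box

### The arm

A 7-joint arm with a two-finger parallel gripper is mounted at the origin on the work surface. World frame = base frame: x ahead of the robot, y to its left, z up, the work surface at z = 0. Lengths are in m, angles in rad, forces in N, time in s.
With the tool pointing down it reaches from about 0.4 to 0.85 m from the base axis. Payload 10.4 kg.
Tool frame: the origin (TCP) lies on the mounting face of the last link; the fingertips stand 182 mm ahead of it and the grasp point (between the pads) lies 164 mm ahead of it; z points along the fingers, y is the line along which they close (so a half turn about z gives the same grasp; the last joint's range is limited). The gripper opens to 87 mm and grips with 3 to 60 N. Pads are 19 mm wide; open, the fingers measure 117 mm over their backs; the gripper's body (75 mm by 190 mm) begins 51 mm behind the grasp point.
Start: joints at [-1.24, 0.332, -0.065, 1.46, 0.022, 1.35, -0.088], TCP at [0.217, 0.586, 0.405] pointing down, gripper open.
Joint ranges: [-2.6, 2.6], [-0.5, 2.12], [-1.47, 1.34], [0.16, 2.42], [-1.27, 4.41], [0.06, 2.06], [-2.6, 2.6]. Speed limits (rad/s): [2.22, 2.22, 2.79, 2.79, 3.14, 3.14, 3.14].

### API

Orientations are given as a unit quaternion [x, y, z, w].
In Python, from station import get_obs, grab_frame, sign_off gives the robot as it stands.
- The arm moves only by the tool step_arm, never from a script. Its arguments are lists of equal length, an entry for each row: "travel": the shift along the tool's x, y, z in mm, a list of three; "angular": the turn, a rotation vector about the tool's x, y, z in rad, a list of three. A call has 1 to 20 rows; each row is the pose to reach, as a shift and turn from the pose commanded when the call began, along the tool's axes at that moment; what a row does not reach only later rows make up. A row lasts 1/12 s, in which the tool goes at most 41.7 mm and 7.16 degrees, less where a joint would pass 70% of its speed; a pose out of reach is approached as far as the arm can. A call with a gripper value outside its range is refused whole. "jaw" is the opening, from -1 (shut) to 1 (fully open), set as the call begins (left out, the last holds). The fingers move at their own pace and stop on an object; "squeeze" is the grip in N (left out, the last holds). Time passes only in rows, so rows that repeat a pose let the fingers close. It gives the time, the measured TCP pose, the force, the opening and the grip force at its end, in the units of the state.
- get_obs(): the state, without advancing time (a new reading comes with each control period).
- grab_frame(name): name is "scene" or "top" or "wrist"; returns a dict with "color" (480x640x3 uint8, blue, green, red), "camera_matrix" (3x3 intrinsics, pixels), "k1" (the pictures are not rectified: a ray, as slopes to the right and down, at radius r is drawn at 1 + k1 r^2 times it, then the intrinsics apply), "R" (3x3) and "t" (3): a world point X has camera coordinates R X + t. Camera axes: x right, y down, z forward; pixel columns grow to the right and rows downward; lengths in m; the calibration is good to about 2 mm. A picture is of the moment at which its call begins. There is no depth.
- sign_off(): hands the job in; it is judged then, once.
The state is a dict: "time": time; "joint_pos": joint angles; "joint_vel": joint speeds; "tau": joint torques, N m; "tool_pos": TCP position; "tool_rot": TCP orientation; "contact_force": force on the tool from outside, world axes, zero at the start; "moment": the same for the moment, N m; "opening": finger opening in m; "gripper_force": force on a finger pad.
Only numpy, scipy, OpenCV 4.12 (cv2) and the standard library are available. Lean on these libraries where they do the work, as an engineer would, in place of code of your own. Each camera call takes 0.05 s, during which the arm holds its last target. There are 200 camera calls.

### The job

Two lever-lid boxes stand on the radiator cover: press the lever of the bigger one down with your fingertips until its lid stands fully open, and keep it open for two seconds so that I can see whether the spare key is inside. Then ease the lever back up slowly so that the lid comes down gently all the way and shuts without slamming, and move clear. Work the lid by pressing the lever only (do not touch the lid itself or grip the lever), leave the smaller box shut and do not disturb anything else standing there.

Things in the scene. Friction and masses are not known exactly. Their poses are not given: they have to be found in the camera images.
- big: the bigger lever-lid box, 140 deep (x) x 170 wide (y) x 125 high, cream painted steel with an aluminium lid, fixed to the top. Origin under its centre; its -x face is the front, from which the lever sticks out (roughly towards the robot), z up. A spare key lies inside.
- big_paddle (a point): centre of the upper face of the big box's lever paddle: a bare steel plate 36 (x) x 60 (y), 8 thick, with three rubber ribs, standing 150 in front of the box's centre (80 before its front face), 64 above the surface at rest. Its axes are the box's when the lever is up. Pressed fully, it goes 35 straight down (to about 28 above the surface) and meets a firm stop.
- big_lever (a joint): the big box's lever, rad: 0 up (at rest), 0.35 pressed fully down. Its pivot is 100 behind the paddle's centre. Linked inside the box to the lid: lid angle = 3.43 x lever angle, so 10 of paddle travel turns the lid about 0.34 rad.
- big_lid (a joint): the big box's lid, rad: 0 shut, 1.2 fully open, hinged along the top of the box's back (+x) edge. It is hardly damped: it falls shut and slams when the lever is let go, and its weight pushes the lever up against the finger (about 5 to 9 N at the paddle at the start of the press, less as it opens). Turning shut faster than 2.5 rad/s at any point counts as slamming.
- small: the smaller lever-lid box, 110 deep (x) x 110 wide (y) x 100 high, cream painted steel with an aluminium lid, fixed to the top. Origin under its centre; its -x face is the front, from which the lever sticks out (roughly towards the robot), z up. Same kind of lever and lid, to be left alone.
- small_paddle (a point): centre of the upper face of the small box's lever paddle: a bare steel plate 36 (x) x 60 (y), 8 thick, with three rubber ribs, standing 135 in front of the box's centre (80 before its front face), 64 above the surface at rest. Its axes are the box's when the lever is up. Pressed fully, it goes 35 straight down (to about 28 above the surface) and meets a firm stop.
- small_lever (a joint): the small box's lever, rad: 0 up (at rest), 0.35 pressed fully down. Its pivot is 100 behind the paddle's centre. Linked inside the box to the lid: lid angle = 3.43 x lever angle, so 10 of paddle travel turns the lid about 0.34 rad.
- small_lid (a joint): the small box's lid, rad: 0 shut, 1.2 fully open, hinged along the top of the box's back (+x) edge. It is hardly damped: it falls shut and slams when the lever is let go, and its weight pushes the lever up against the finger (about 4 N at the paddle at the start of the press, less as it opens). Turning shut faster than 2.5 rad/s at any point counts as slamming.
- big_paddle_mid (a point): the middle of the big box's paddle plate, 4 below the centre of its upper face
- bowl: hand-thrown blue-glazed ceramic key bowl, 120 across, 45 high; origin under its centre; loose, to be left where it is
- jar: small glass jar with cork-coloured plastic lid, 47 across, 55 high, standing 105 to the box's left (+y) side of the big box's lever; origin under its centre; loose, to be left where it is
- hoop: stainless steel keyring hoop, 52 across, 5 high, lying flat beside the small box's lever; origin under its centre; loose, to be left where it is
- bell: red plastic bike bell, 54 across with a clamp stub, 37 high; origin under its centre; loose, to be left where it is
- fob: black umbrella handle fob with a small crook, about 125 long, 18 high, lying flat; origin under its middle; loose, to be left where it is
- case: grey glasses case, 60 x 160 x 45 high; origin under its centre; loose, to be left where it is
- torch: small aluminium torch, about 115 long, 36 high, lying; origin under its middle; loose, to be left where it is

How it is judged:
By the outcome, as a careful person would: the job done as asked, in the order asked, and still so for the second after the job is handed in, with the robot touching nothing.
It also fails if it takes over 48 s, if anything falls off the work surface, if the arm or the gripper's body presses on something with over 40 N, if the wrist force passes 120 N, or if a joint passes its speed limit or range.

## Working session

There is one attempt and no reset: what is moved stays moved. The work goes in short steps, Python scripts to look and compute and a tool call to move; the robot and the scene stay as the last step left them, time stands still between calls to the robot, and variables do not carry over. Pictures are saved under pics/ and viewed, at most 10 in all, crops included, and the job is handed in when it is done.

Besides the shell and the picture viewer there is one more tool, called after "Emit:" as name(argument=value, ...) on one line, values as JSON. step_arm: Moves the arm, as the interface text tells. Its arguments: {"type":"object","properties":{"travel":{"type":"array","items":{"type":"array","items":{"type":"number"}}},"angular":{"type":"array","items":{"type":"array","items":{"type":"number"}}},"jaw":{"type":"number"},"squeeze":{"type":"number"}},"required":["travel","angular"]}

```bash
ls; mkdir -p pics
cat > h.py <<'E'
import numpy as np, cv2
from station import get_obs, grab_frame, sign_off
def ray(f,u,v):
    K=np.array(f["camera_matrix"]);k1=f["k1"]
    d=cv2.undistortPoints(np.array([[[u,v]]],float),K,np.array([k1,0,0,0,0.]))[0,0]
    R=np.array(f["R"]);t=np.array(f["t"])
    return -R.T@t, R.T@np.array([d[0],d[1],1])
def onz(f,u,v,z):
    c,d=ray(f,u,v); return c+d*(z-c[2])/d[2]
def proj(f,X):
    R=np.array(f["R"]);t=np.array(f["t"])
    p,_=cv2.projectPoints(np.array(X,float).reshape(-1,1,3),cv2.Rodrigues(R)[0],t,np.array(f["camera_matrix"],float),np.array([f["k1"],0,0,0,0.]))
    return p[:,0]
E
python3 - <<'E'
from h import *
import pickle
o=get_obs();print(o)
for n in("scene","top"):
    f=grab_frame(n);cv2.imwrite(f"pics/{n}0.png",f["color"]);pickle.dump(f,open(n+".pkl","wb"));print(n,f["k1"],-np.array(f["R"]).T@f["t"])
E
```

```text
pics
{'time': 0.0, 'joint_pos': array([-1.2395879 ,  0.33289032, -0.06472269,  1.46098302,  0.02161092,
        1.34988412, -0.08852485]), 'joint_vel': array([ 0.00154678, -0.00074729,  0.0007611 ,  0.00063217,  0.00082093,
       -0.00066338,  0.00101506]), 'tau': array([-1.61972890e-03, -6.23236012e+01,  2.37074535e-02, -3.89911258e+01,
       -6.13396545e-02,  3.94706300e-02,  9.69849975e-05]), 'tool_pos': array([0.21648329, 0.58616595, 0.40392237]), 'tool_rot': array([ 1.75972633e-01,  9.84394785e-01, -7.28331667e-04, -9.36215674e-05]), 'contact_force': array([-0.56397912, -0.20141959,  0.12735463]), 'moment': array([-0.01567379,  0.04601946, -0.01126039]), 'gripper_force': 0.0, 'opening': 0.08707092051476947}
scene -0.14509058829186663 [ 1.48136241 -0.109025    1.04490037]
top 0.06860449263129714 [ 0.36706661 -0.01419343  1.45207031]
```

View pics/top0.png

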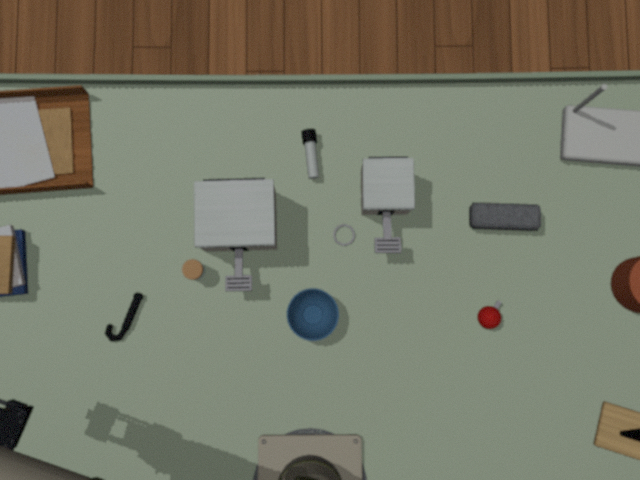

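View pics/scene0.png

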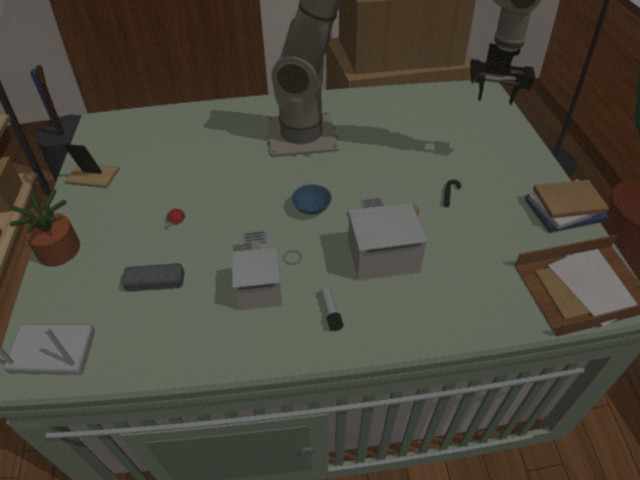

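The top view shows the big box with its lid at (195–275, 180–249), its paddle at about (238, 283), the jar at (193, 270) and the bowl at (313, 314). The small box's paddle is at (387, 244). Next I locate the paddle.

Run:
```python
from h import *
import pickle
f=pickle.load(open("top.pkl","rb"));im=f["color"]
print(onz(f,238,283,.064))
crop=im[170:300,180:290]; cv2.imwrite("pics/crop.png",cv2.resize(crop,None,fx=4.5,fy=4.5,interpolation=cv2.INTER_CUBIC))
hsv=cv2.cvtColor(im,cv2.COLOR_BGR2HSV)
m=((hsv[...,1]<28)&(hsv[...,2]>90)).astype(np.uint8)
m2=np.zeros_like(m);m2[274:296,215:260]=m[274:296,215:260]
m2=cv2.morphologyEx(m2,cv2.MORPH_CLOSE,np.ones((5,5)))
m3=np.zeros_like(m);m3[175:252,188:282]=m[175:252,188:282]
for mm,z in((m2,.064),(m3,.125)):
    c=max(cv2.findContours(mm,0,2)[0],key=cv2.contourArea);b=cv2.boxPoints(cv2.minAreaRect(c));print(cv2.minAreaRect(c))
    P=np.array([onz(f,*p,z) for p in b]);print(P.round(4),P.mean(0));
    for i in range(4): e=P[(i+1)%4]-P[i];print(np.linalg.norm(e),np.degrees(np.arctan2(e[1],e[0])))
for n,u,v,z in(("jar",193,270,.055),("bowl",313,314,.045)): print(n,onz(f,u,v,z))
```

```text
[0.45183952 0.15527428 0.064     ]
((237.0, 284.5), (21.0, 44.0), 90.0)
[[0.4723 0.207  0.064 ]
 [0.4718 0.1084 0.064 ]
 [0.4248 0.108  0.064 ]
 [0.4254 0.2062 0.064 ]] [0.4485615  0.15741892 0.064     ]
0.09863466765037845 -90.32870997965328
0.047023332174693074 -179.55065491624384
0.09816517405989231 89.63560191774744
0.04697092331524372 1.0230326494831468
((234.0, 213.0), (76.0, 88.0), 90.0)
[[0.6851 0.2552 0.125 ]
 [0.6846 0.0628 0.125 ]
 [0.5167 0.0624 0.125 ]
 [0.5177 0.2518 0.125 ]] [0.60102531 0.1580539  0.125     ]
0.19244046507822357 -90.15175542711867
0.16789407175204812 -179.8527512286095
0.18946126431950722 89.71017989002236
0.16747963808058544 1.1674943362146653
jar [0.48237559 0.25814255 0.055     ]
bowl [ 0.38214549 -0.01258141  0.045     ]
```

View pics/crop.png

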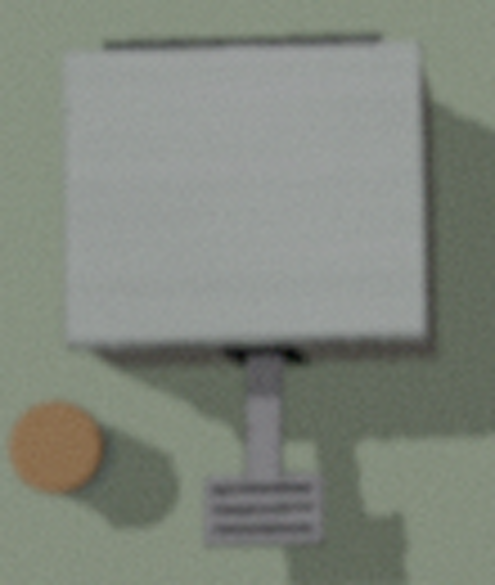

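The paddle centre is at about (0.451, 0.154), with box yaw near 0°. I'll travel high with the fingers shut and the tool's y axis aligned to the box's y.

Emit:
step_arm(travel=[[-8,-7,0],[-25,-22,0],[-50,-44,0],[-77,-68,5],[-104,-92,10],[-131,-116,15],[-158,-140,20],[-185,-164,25],[-212,-188,30],[-239,-212,35],[-266,-236,40],[-293,-260,45],[-320,-283,50],[-342,-302,55],[-356,-315,58],[-364,-322,60],[-368,-325,60],[-368,-325,60],[-368,-325,60],[-368,-325,60]], angular=[[0,0,0],[0,0,-0.02],[0,0,-0.05],[0,0,-0.08],[0,0,-0.11],[0,0,-0.14],[0,0,-0.17],[0,0,-0.2],[0,0,-0.23],[0,0,-0.26],[0,0,-0.29],[0,0,-0.32],[0,0,-0.34],[0,0,-0.354],[0,0,-0.354],[0,0,-0.354],[0,0,-0.354],[0,0,-0.354],[0,0,-0.354],[0,0,-0.354]], jaw=-1, squeeze=10)

```text
time: 1.77
tool_pos: [0.4487, 0.1553, 0.3449]
tool_rot: [-0.001, 1.0, 0.0, 0.0]
contact_force: [0.1, -0.1, -0.1]
opening: 0.0006
gripper_force: 0.0
```

Run:
```python
from h import *
o=get_obs();print(o["time"],o["tool_pos"],o["tool_rot"],o["contact_force"],o["opening"],o["joint_pos"])
f=grab_frame("wrist");cv2.imwrite("pics/w1.png",f["color"])
tip=o["tool_pos"]-[0,0,.182]
print(proj(f,[tip,[.451,.154,.064],[.433,.124,.064],[.433,.184,.064],[.469,.184,.064],[.469,.124,.064]]).round(0))
```

```text
1.7667 [0.44865572 0.155261   0.34491632] [-1.13965891e-03  9.99999312e-01  2.75534476e-04  4.72396709e-05] [ 0.10344936 -0.14687329 -0.07004656] 0.0005761699427231759 [-0.70185536  0.03721905  0.2801163   1.93795658 -0.01168956  1.16757975
  1.15573621]
[[316. 305.]
 [315. 248.]
 [268. 221.]
 [361. 221.]
 [360. 274.]
 [270. 274.]]
```

View pics/w1.png

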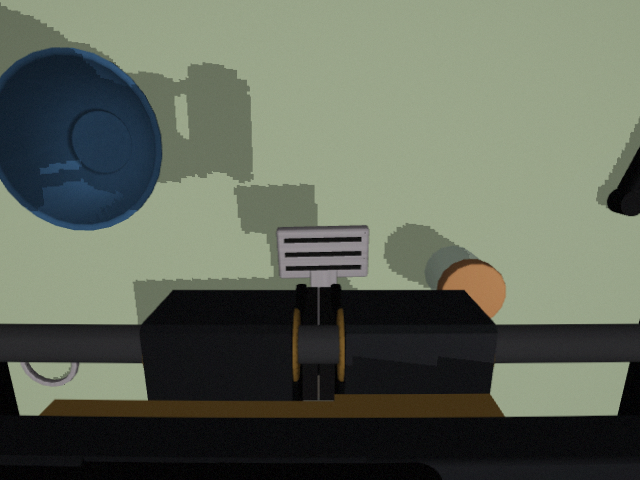

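The wrist view shows the paddle at (278–369, 227–278), square to the tool. Its centre is about 3–5 mm towards +y from my estimate. The jar at (472, 290) and the bowl are well clear. I correct and descend to just above the paddle.

Emit:
step_arm(travel=[[-1,1,4],[-2,2,14],[-2,3,28],[-2,3,42],[-2,3,56],[-2,3,70],[-2,3,80],[-2,3,87],[-2,3,91],[-2,3,93],[-2,3,95],[-2,3,95],[-2,3,95]], angular=[[0,0,0],[0,0,0],[0,0,0],[0,0,0],[0,0,0],[0,0,0],[0,0,0],[0,0,0],[0,0,0],[0,0,0],[0,0,0],[0,0,0],[0,0,0]])

```text
time: 2.9
tool_pos: [0.4513, 0.157, 0.2501]
tool_rot: [-0.0, 1.0, 0.0, 0.0]
contact_force: [-0.3, -0.6, -0.3]
opening: 0.0002
gripper_force: 0.0
```

Emit:
step_arm(travel=[[0,0,1],[0,0,2],[0,0,3],[0,0,4],[0,0,5.5],[0,0,7],[0,0,8.5],[0,0,10],[0,0,11],[0,0,12],[0,0,12],[0,0,12]], angular=[[0,0,0],[0,0,0],[0,0,0],[0,0,0],[0,0,0],[0,0,0],[0,0,0],[0,0,0],[0,0,0],[0,0,0],[0,0,0],[0,0,0]])

```text
time: 3.9
tool_pos: [0.4507, 0.1571, 0.2379]
tool_rot: [-0.0, 1.0, 0.0, -0.001]
contact_force: [-3.7, -0.1, 5.2]
opening: 0.0009
gripper_force: 2.7
```

Run:
```python
from h import *
o=get_obs();print(o["time"],o["tool_pos"],o["contact_force"],o["moment"])
a=grab_frame("scene")["color"];cv2.imwrite("pics/s2.png",cv2.resize(a[120:330,200:480],None,fx=2.4,fy=2.4))
```

```text
3.9 [0.45073269 0.15710689 0.23789463] [-3.67356916 -0.140273    5.20272293] [-0.02242361  0.97249182  0.02392981]
```

View pics/s2.png

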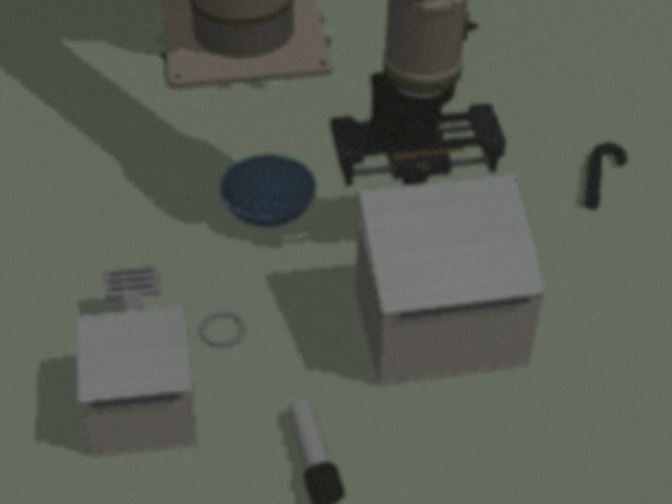

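The lid is starting to rise (far-left view, lid at about (450, 245)) with roughly 5 N on the paddle. I continue down towards the stop.

Emit:
step_arm(travel=[[0,0,1],[0,0,2.5],[0,0,4],[0,0,5.5],[0,0,7],[0,0,8.5],[0,0,10],[0,0,11.5],[0,0,13],[0,0,14.5],[0,0,16],[0,0,17.5],[0,0,19],[0,0,20],[0,0,21],[0,0,22],[0,0,22],[0,0,22]], angular=[[0,0,0],[0,0,0],[0,0,0],[0,0,0],[0,0,0],[0,0,0],[0,0,0],[0,0,0],[0,0,0],[0,0,0],[0,0,0],[0,0,0],[0,0,0],[0,0,0],[0,0,0],[0,0,0],[0,0,0],[0,0,0]])

```text
time: 5.45
tool_pos: [0.4512, 0.157, 0.2157]
tool_rot: [-0.0, 1.0, 0.0, 0.0]
contact_force: [-1.9, 0.7, 2.0]
opening: 0.0008
gripper_force: 1.3
```

Emit:
step_arm(travel=[[0,0,1],[0,0,2],[0,0,2],[0,0,2]], angular=[[0,0,0],[0,0,0],[0,0,0],[0,0,0]])

```text
time: 5.78
tool_pos: [0.4513, 0.157, 0.2138]
tool_rot: [-0.0, 1.0, 0.0, 0.0]
contact_force: [0.4, 1.4, 2.4]
opening: 0.0008
gripper_force: 1.0
```

Emit:
step_arm(travel=[[0,0,1],[0,0,2],[0,0,2],[0,0,2]], angular=[[0,0,0],[0,0,0],[0,0,0],[0,0,0]])

```text
time: 6.12
tool_pos: [0.4515, 0.157, 0.2122]
tool_rot: [-0.0, 1.0, 0.0, 0.0]
contact_force: [-1.3, 0.2, 7.5]
opening: 0.0004
gripper_force: 4.1
```

Emit:
step_arm(travel=[[0,0,1],[0,0,1],[0,0,1]], angular=[[0,0,0],[0,0,0],[0,0,0]])

```text
time: 6.37
tool_pos: [0.4516, 0.157, 0.2118]
tool_rot: [0.0, 1.0, 0.0, 0.0]
contact_force: [-5.6, -1.3, 18.1]
opening: 0.0006
gripper_force: 9.0
```

The firm stop is reached (18 N). I hold for more than 2 s and look.

Emit:
step_arm(travel=[[0,0,0],[0,0,0],[0,0,0],[0,0,0],[0,0,0],[0,0,0],[0,0,0],[0,0,0],[0,0,0],[0,0,0],[0,0,0],[0,0,0],[0,0,0],[0,0,0],[0,0,0],[0,0,0]], angular=[[0,0,0],[0,0,0],[0,0,0],[0,0,0],[0,0,0],[0,0,0],[0,0,0],[0,0,0],[0,0,0],[0,0,0],[0,0,0],[0,0,0],[0,0,0],[0,0,0],[0,0,0],[0,0,0]])

```text
time: 7.7
tool_pos: [0.4516, 0.157, 0.2119]
tool_rot: [0.0, 1.0, 0.0, 0.001]
contact_force: [-4.3, -0.6, 16.4]
opening: 0.0005
gripper_force: 9.0
```

Emit:
step_arm(travel=[[0,0,0],[0,0,0],[0,0,0],[0,0,0],[0,0,0],[0,0,0],[0,0,0],[0,0,0],[0,0,0],[0,0,0],[0,0,0],[0,0,0],[0,0,0],[0,0,0],[0,0,0],[0,0,0]], angular=[[0,0,0],[0,0,0],[0,0,0],[0,0,0],[0,0,0],[0,0,0],[0,0,0],[0,0,0],[0,0,0],[0,0,0],[0,0,0],[0,0,0],[0,0,0],[0,0,0],[0,0,0],[0,0,0]])

```text
time: 9.03
tool_pos: [0.4516, 0.157, 0.2118]
tool_rot: [0.0, 1.0, 0.0, 0.0]
contact_force: [-5.0, -0.5, 17.7]
opening: 0.0005
gripper_force: 9.0
```

Run:
```python
from h import *
o=get_obs();print(o["time"],o["tool_pos"],o["contact_force"])
a=grab_frame("scene")["color"][120:330,200:480];b=grab_frame("top")["color"][120:330,150:430]
cv2.imwrite("pics/open.png",cv2.resize(np.hstack([a,b]),None,fx=1.4,fy=1.4))
```

```text
9.0333 [0.45157053 0.15700827 0.21184641] [-4.9854412  -0.49469161 17.66578135]
```

View pics/open.png

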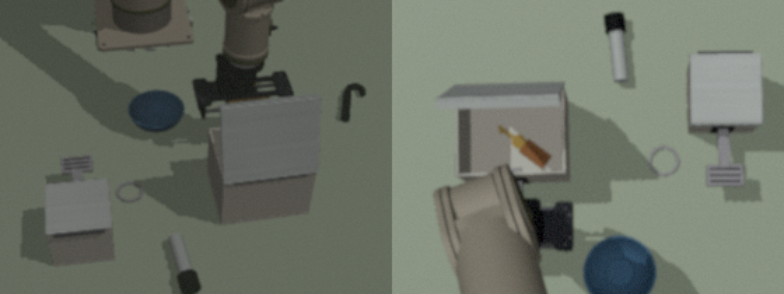

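The lid stands fully open at about (500, 95) in the right-hand view, the key is visible at (525, 145), and the small box is shut. I ease up at 1 mm per row.

Emit:
step_arm(travel=[[0,0,-0.5],[0,0,-1],[0,0,-2],[0,0,-3],[0,0,-4],[0,0,-5],[0,0,-6],[0,0,-7],[0,0,-8],[0,0,-9],[0,0,-10],[0,0,-11],[0,0,-12],[0,0,-13],[0,0,-14],[0,0,-15],[0,0,-16],[0,0,-17],[0,0,-18],[0,0,-19]], angular=[[0,0,0],[0,0,0],[0,0,0],[0,0,0],[0,0,0],[0,0,0],[0,0,0],[0,0,0],[0,0,0],[0,0,0],[0,0,0],[0,0,0],[0,0,0],[0,0,0],[0,0,0],[0,0,0],[0,0,0],[0,0,0],[0,0,0],[0,0,0]])

```text
time: 10.8
tool_pos: [0.4511, 0.1569, 0.2298]
tool_rot: [-0.0, 1.0, -0.0, -0.0]
contact_force: [-5.0, 1.0, 4.3]
opening: 0.0007
gripper_force: 2.4
```

Emit:
step_arm(travel=[[0,0,-1],[0,0,-2],[0,0,-3],[0,0,-4],[0,0,-5],[0,0,-6],[0,0,-7],[0,0,-8],[0,0,-9],[0,0,-9.5],[0,0,-10],[0,0,-10.5],[0,0,-11],[0,0,-11.5],[0,0,-12],[0,0,-12]], angular=[[0,0,0],[0,0,0],[0,0,0],[0,0,0],[0,0,0],[0,0,0],[0,0,0],[0,0,0],[0,0,0],[0,0,0],[0,0,0],[0,0,0],[0,0,0],[0,0,0],[0,0,0],[0,0,0]])

```text
time: 12.13
tool_pos: [0.4518, 0.1569, 0.2424]
tool_rot: [0.0, 1.0, 0.0, 0.001]
contact_force: [-1.7, -1.0, 6.2]
opening: 0.0007
gripper_force: 3.2
```

Emit:
step_arm(travel=[[0,0,-0.4],[0,0,-0.8],[0,0,-1.2],[0,0,-1.6],[0,0,-2],[0,0,-2.4],[0,0,-2.8],[0,0,-3.2],[0,0,-3.6],[0,0,-4],[0,0,-4.4],[0,0,-4.8],[0,0,-5.2],[0,0,-5.6],[0,0,-6],[0,0,-6.4],[0,0,-6.8],[0,0,-7.2],[0,0,-7.6],[0,0,-8]], angular=[[0,0,0],[0,0,0],[0,0,0],[0,0,0],[0,0,0],[0,0,0],[0,0,0],[0,0,0],[0,0,0],[0,0,0],[0,0,0],[0,0,0],[0,0,0],[0,0,0],[0,0,0],[0,0,0],[0,0,0],[0,0,0],[0,0,0],[0,0,0]])

```text
time: 13.8
tool_pos: [0.4509, 0.1569, 0.2495]
tool_rot: [-0.0, 1.0, -0.0, -0.0]
contact_force: [0.9, -0.5, 0.5]
opening: 0.0002
gripper_force: 0.0
```

Emit:
step_arm(travel=[[0,0,-2],[0,0,-6],[0,0,-15],[0,0,-28],[0,0,-42],[0,0,-58],[0,0,-74],[0,0,-90],[0,0,-106],[0,0,-118],[0,0,-126],[0,0,-130],[0,0,-130],[0,0,-130],[0,0,-130]], angular=[[0,0,0],[0,0,0],[0,0,0],[0,0,0],[0,0,0],[0,0,0],[0,0,0],[0,0,0],[0,0,0],[0,0,0],[0,0,0],[0,0,0],[0,0,0],[0,0,0],[0,0,0]])

```text
time: 15.05
tool_pos: [0.4509, 0.1569, 0.379]
tool_rot: [-0.0, 1.0, -0.0, -0.0]
contact_force: [0.8, 0.2, -0.0]
opening: 0.0009
gripper_force: 0.0
```

Run:
```python
from h import *
o=get_obs();print(o["time"],o["tool_pos"],o["contact_force"])
a=grab_frame("scene")["color"][120:330,200:480];b=grab_frame("top")["color"][120:330,150:430]
cv2.imwrite("pics/shut.png",cv2.resize(np.hstack([a,b]),None,fx=1.4,fy=1.4))
```

```text
15.05 [0.45094875 0.15686739 0.3790352 ] [ 0.79348355  0.22503531 -0.01867891]
```

View pics/shut.png

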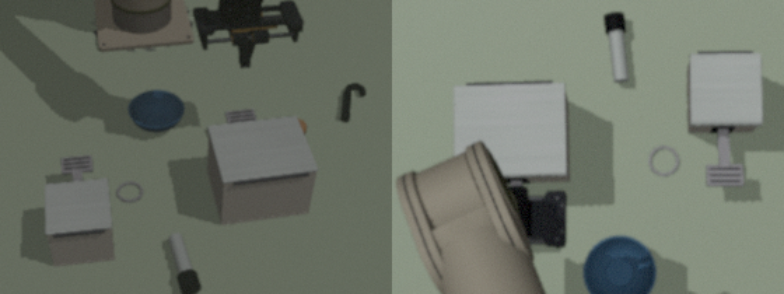

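The lid is shut at (510, 130), the lever is up at (240, 117), the arm is clear and nothing else has moved.

```bash
python3 -c "
from station import sign_off;print(sign_off())"
```

```text
the job is handed in; nothing more can be done
None
```

I opened the big box by pressing its lever, held the lid fully open for over 2.5 s (the spare key is inside), eased it shut at about 0.4 rad/s, and moved clear; the other things I could see in the pictures had not moved, and the job is handed in.

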